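# Seat the filter support disc and swing the keeper over it

## Task

Nudge the loose dark steel disc across the white filtration slab with the fingertips until it drops flat into the round recess. Then push the keeper arm round by its peg until the arm reaches across the recess and its peg stands over the middle of the disc. Do not grip or lift anything, and leave the rack, the bottle and the jar where they stand.

Things in the scene. Friction and masses are not known exactly. Their poses are not given: they have to be found in the camera images.
- base: White plastic filtration slab, fixed to the bench: 170 mm along its own x, 240 mm along its own y, 30 mm high. Origin at the centre of its underside, z up. Its top (the deck) is flat, 30 mm above the bench. Its place and yaw (within 0.4 rad) vary.
- cell (a point): Centre of the round recess, at deck height, 60 mm from the middle of the slab towards its own -y; axes as the slab's. The recess is 53 mm in diameter and 9 mm deep with a flat grey floor; its mouth is level with the deck, with a 1 mm chamfer and no raised rim.
- disc: Loose dark steel disc, 50 mm in diameter, 8 mm thick, about 90 g (70 to 120 g), starting flat on the deck, 80 to 155 mm from the recess towards the slab's +y. Origin at the centre of its underside, z along its axis. Seated, its top lies 1 mm below the deck.
- disc_center (a point): Centre of the disc, 4 mm above its underside: 4 mm above the deck when lying on it, 5 mm below the deck when seated.
- keeper (a joint): Angle of the keeper arm about its upright pivot, rad, 0 to 1.9 (stops at both ends). 0: the arm points along the slab's -y, parked beside the recess; it grows as the arm turns clockwise seen from above; at pi/2 (1.57) it points along the slab's -x and its peg stands over the centre of the recess. It starts between 0 and 0.35. Stiff: the peg needs about 1.4 N sideways, and the arm stays where it is left.
- keeper_pivot (a point): The keeper's pivot axis at deck height, 58 mm from the recess centre along the slab's +x. Hub 22 mm in diameter, 23 mm high. The aluminium arm is 14 mm wide and 66 mm long from the pivot, its top 11 mm above the deck; under its tip a rubber pad clears the deck by 3 mm.
- keeper_peg (a point): Centre of the top of the upright steel peg near the arm's tip: 12 mm in diameter, 58 mm from the pivot axis; it stands on the arm from 11 to 40 mm above the deck (this point: 40 mm above the deck).
- rack: Bystander: loose white foam rack 140 x 70 x 40 mm with six short capped glass vials, 111 mm high in all. Origin at the centre of its underside. About 290 mm from the slab's middle towards its +y.
- bottle: Bystander: loose clear bottle, 60 mm in diameter, 130 mm high, standing. Origin at the centre of its underside. About 280 mm from the slab's middle towards its -y.
- jar: Bystander: loose amber jar, 48 mm in diameter, 45 mm high, standing beyond the slab's +x side. Origin at the centre of its underside.
Mind the look-alikes: they are no part of the job. Of the things shaped like the disc, the steel one is meant.

How it is judged:
By the outcome, as a careful person would: the job done as asked, in the order asked, and still so for the second after the job is handed in, with the robot touching nothing.
It also fails if it takes over 61 s, if anything falls off the work surface, if the arm or the gripper's body presses on something with over 40 N, if the wrist force passes 120 N, or if a joint passes its speed limit or range.

## Robot

A 7-joint arm with a two-finger parallel gripper is mounted at the origin on the work surface. World frame = base frame: x ahead of the robot, y to its left, z up, the work surface at z = 0. Lengths are in m, angles in degrees, forces in N, time in s.
With the tool pointing down it reaches from about 0.425 to 0.875 m from the base axis. Payload 4.7 kg.
Tool frame: the origin (TCP) lies midway between the tips of the shut fingers; the grasp point (between the pads) lies 19 mm behind it; z points along the fingers, y is the direction in which the jaws open and shut (so a half turn about z gives the same grasp; the last joint's range is limited). The gripper opens to 85 mm and grips with 20 to 120 N. Pads are 22 mm wide; open, the fingers measure 114 mm over their backs; the gripper's body (76 mm by 85 mm) begins 54 mm behind the grasp point. The pads swing forward as they close: fully open they stand 13 mm farther back than shut.
Start: joints at [-68.062, 18.392, -4.016, 83.108, 1.295, 78.541, -3.26], TCP at [0.234, 0.606, 0.231] pointing down, gripper open.
Joint ranges: [-163.93, 163.93], [-17.29, 119.83], [-79.2, 71.16], [3.27, 140.29], [-89.18, 269.18], [5.43, 117.66], [-154.24, 154.24]. Speed limits (degrees/s): [147.25, 147.25, 180, 180, 180, 180, 180].

## Interface

Orientations are given as a 3x3 rotation matrix whose columns are the frame's x, y, z axes.
In Python, from workcell import bot gives the robot as it stands.
- The arm moves only by the tool play_rows, never from a script. Its argument "steps" is a list of rows, each a list of 7 numbers: the shift along the world's x, y, z in mm, then the turn, a rotation vector about the world's x, y, z in rad, then the closure, from 0 (fully open) to 1 (shut). A call has 1 to 5 rows; each row shifts and turns the commanded pose from where the row before left it; what a row does not reach is not made up. A row lasts 1/8 s, in which the tool goes at most 62.5 mm and 10.7 degrees, less where a joint would pass 70% of its speed; a pose out of reach is approached as far as the arm can. A call with a gripper value outside its range is refused whole. The fingers move at their own pace and stop on an object; the grip force is fixed at half the most. Time passes only in rows, so rows that do not move let the fingers close. It gives the time, the measured TCP pose, the force and the opening at its end, in the units of the state.
- bot.sense(): the state, without advancing time (a new reading comes with each control period).
- bot.grab_frame(name): name is "scene" or "top" or "wrist"; returns the picture (384x512x3 uint8, red, green, blue); there is no depth.
- bot.get_calibration(name): a dict with "vertical_fov" (degrees; the focal length in pixels is half the picture's height over the tangent of half this angle, whatever the lens; pixels are square), "cx", "cy" (the principal point, pixels), "k1" (the pictures are not rectified: a ray, as slopes to the right and down, at radius r is drawn at 1 + k1 r^2 times it, then the intrinsics apply), "pose" (4x4, takes a point from camera to world coordinates). Camera axes: x right, y down, z forward; pixel columns grow to the right and rows downward; lengths in m; the calibration is good to about 2 mm. A picture is of the moment at which its call begins: read the wrist's pose just before it. get_calibration takes no time and is no camera call; for the wrist camera it gives the pose at the moment of the call.
- bot.sign_off(): hands the job in, once; it reports no verdict.
Trained networks look in the newest picture that a camera, given by its name, has taken for a name from the list of things; names that differ only in an ending like _2 or _b are one class to them, and where a whole thing is asked for, a point or a joint stands for the part that bears it (a point fixed in the world has none). Each returns a list of dicts, best first, with "conf" (0 to 1); they miss things now and then, are a little off and sometimes report something else, mostly with a low value. They report only what shows in the picture. A call takes as long as a camera call. They do not tell look-alikes from the thing itself.
- bot.search_frame(camera, query): "position" ([x, y, z] in m, in world coordinates, good to about 4 mm: the middle of the surface that is visible of it).
The state is a dict: "clock": time; "joint_pos": joint angles; "joint_vel": joint speeds; "tau": joint torques, N m; "position": TCP position; "tcp_rot": TCP orientation; "ft_force": force on the tool from outside, world axes, zero at the start; "ft_torque": the same for the moment, N m; "opening": finger opening in m.
Only numpy, scipy, OpenCV 4.12 (cv2) and the standard library are available. Lean on these libraries where they do the work, as an engineer would, in place of code of your own. Each camera call takes 0.05 s, during which the arm holds its last target.

## Working session

There is one attempt and no reset: what is moved stays moved. The work goes in short steps, Python scripts to look and compute and a tool call to move; the robot and the scene stay as the last step left them, time stands still between calls to the robot, and variables do not carry over. Pictures are saved under pics/ and viewed, and the job is handed in when it is done.

Besides the shell and the picture viewer there is one more tool, called after ">>>" by a JSON object that holds its "method" and its "body". play_rows: Moves the arm, as the interface text tells. Its arguments: {"type":"object","properties":{"steps":{"type":"array"}},"required":["steps"]}

```bash
mkdir -p pics; ls
python3 - <<'E'
from workcell import bot
import cv2
for n in ["scene","top"]:
    im=bot.grab_frame(n); cv2.imwrite(f"pics/{n}0.png",im[:,:,::-1])
    for q in (["base","disc","keeper","keeper_peg","rack","bottle","jar"] if n=="top" else ["base","disc","keeper_peg"]):
        print(n,q,[(d["conf"],d["position"]) for d in bot.search_frame(n,q)])
    c=bot.get_calibration(n); print(c)
s=bot.sense(); print(s["clock"],s["position"],s["tcp_rot"],s["opening"])
E
```

```text
pics
scene base [(0.95, [0.5823, -0.136, 0.0338]), (0.39, [0.5503, -0.0798, 0.0377])]
scene disc [(0.77, [0.4882, 0.0721, 0.0103]), (0.72, [0.3785, 0.0384, 0.0087]), (0.71, [0.5543, -0.0808, 0.0399]), (0.57, [0.379, -0.0997, 0.0063])]
scene keeper_peg [(0.64, [0.5799, -0.2261, 0.0432])]
{'vertical_fov': 55.47784590077979, 'cx': 254.9696115143108, 'cy': 194.0165924864067, 'k1': -0.10238072620697104, 'pose': array([[ 0.56361181,  0.63421436, -0.52925786,  1.09136718],
       [ 0.82594267, -0.42285243,  0.37284652, -0.29559555],
       [ 0.01266665, -0.64727735, -0.76214932,  0.84855256],
       [ 0.        ,  0.        ,  0.        ,  1.        ]])}
top base [(0.83, [0.5636, -0.1275, 0.0299])]
top disc [(0.81, [0.5524, -0.0809, 0.0414]), (0.77, [0.4849, 0.0746, 0.0071]), (0.61, [0.7283, -0.1538, 0.0428]), (0.56, [0.3784, 0.0366, 0.0136]), (0.32, [0.435, -0.3524, 0.0839])]
top keeper [(0.72, [0.5806, -0.2243, 0.0402])]
top keeper_peg [(0.75, [0.5825, -0.2198, 0.0411])]
top rack [(0.88, [0.6385, 0.1658, 0.039])]
top bottle [(0.78, [0.4336, -0.3566, 0.0879])]
top jar [(0.71, [0.7285, -0.1522, 0.0449])]
{'vertical_fov': 46.515622893393484, 'cx': 249.4309436737013, 'cy': 195.9236755798824, 'k1': -0.09316082532585183, 'pose': array([[-0.01407832, -0.99823153,  0.05775473,  0.48108559],
       [-0.99963037,  0.01539452,  0.02240819,  0.0531622 ],
       [-0.02325767, -0.05741791, -0.99807929,  1.18294878],
       [ 0.        ,  0.        ,  0.        ,  1.        ]])}
0.6 [0.23437237 0.60629889 0.23136683] [[-9.32760355e-01  3.60497039e-01  6.74701353e-05]
 [ 3.60497044e-01  9.32760353e-01  7.54440265e-05]
 [-3.57361190e-05  9.46939813e-05 -9.99999995e-01]] 0.08543816250198254
```

View pics/top0.png

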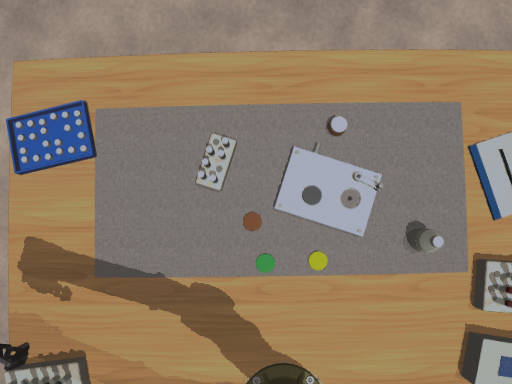

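View pics/scene0.png

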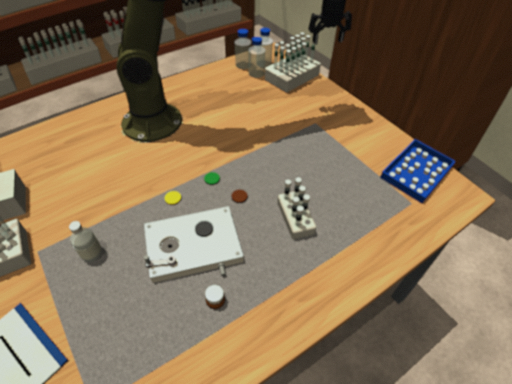

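Run:
```python
import cv2
a=cv2.imread("pics/top0.png");cv2.imwrite("pics/top0c.png",cv2.resize(a[110:240,240:400],None,fx=4.5,fy=4.5,interpolation=cv2.INTER_CUBIC))
```

```text
(no output)
```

View pics/top0c.png

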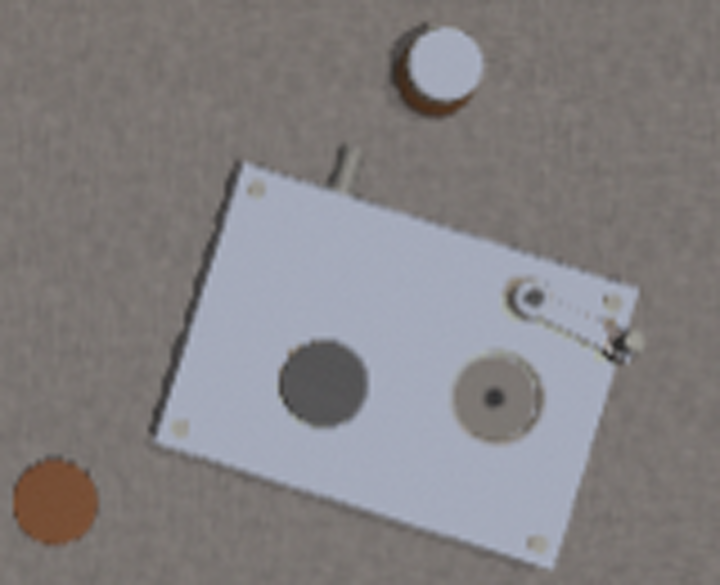

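The loose steel disc is the dark grey one on the slab, at about (312,195) in the top picture. The brown disc (252,221), green disc (265,263) and yellow disc (318,261) lie off the slab and are coloured, so they are look-alikes. The enlarged crop confirms the dark one. The recess, with its grey floor, is at about (350,198). The hub is at (357,176) and the peg at (380,185).

```bash
cat > h.py <<'E'
import numpy as np, cv2
from workcell import bot
def KD(c):
    f=192/np.tan(np.radians(c["vertical_fov"]/2))
    return np.array([[f,0,c["cx"]],[0,f,c["cy"]],[0,0,1.]]),np.array([c["k1"],0,0,0,0.])
def p2w(c,px,z):
    K,D=KD(c); P=np.array(c["pose"])
    u=cv2.undistortPointsIter(np.array(px,float).reshape(-1,1,2),K,D,None,None,(3,50,1e-9)).reshape(-1,2)
    d=np.c_[u,np.ones(len(u))]@P[:3,:3].T
    return P[:3,3]+d*((z-P[2,3])/d[:,2])[:,None]
def w2p(c,X):
    K,D=KD(c); T=np.linalg.inv(np.array(c["pose"]))
    return cv2.projectPoints(np.array(X,float).reshape(-1,3),cv2.Rodrigues(T[:3,:3])[0],T[:3,3],K,D)[0].reshape(-1,2)
E
python3 - <<'E'
from h import *
c=bot.get_calibration("top")
cr=lambda L:[(x/4.5+240-.4,y/4.5+110-.4) for x,y in L]
C=p2w(c,cr([(243,162),(637,288),(553,568),(155,440)]),.03)
print(C); print("mid",C.mean(0), [np.linalg.norm(C[i]-C[i-1]) for i in range(4)])
m=C.mean(0); ey=(C[0]+C[3]-C[1]-C[2]); ey/=np.linalg.norm(ey); ex=np.array([ey[1],-ey[0],0])
yaw=np.arctan2(ex[1],ex[0]);print("yaw",np.degrees(yaw))
cell=m-.06*ey; print("cell from slab",cell, "px",p2w(c,cr([(498,398)]),.03))
print("disc",p2w(c,cr([(323.5,383)]),.038))
print("hub",p2w(c,cr([(535,297)]),.053),"exp",cell+.058*ex)
pg=p2w(c,cr([(634,342)]),.07)[0];print("peg",pg)
v=pg-(cell+.058*ex); print("peg r",np.linalg.norm(v[:2]),"theta",np.arctan2(-v@ex,-v@ey))
print(bot.get_calibration("wrist")["pose"], bot.get_calibration("wrist")["vertical_fov"])
E
```

```text
[[ 0.67718499 -0.03775401  0.03      ]
 [ 0.60060036 -0.26397716  0.03      ]
 [ 0.44041476 -0.21066786  0.03      ]
 [ 0.51722933  0.01596068  0.03      ]]
mid [ 0.55885736 -0.12410959  0.03      ] [np.float64(0.16873375770563084), np.float64(0.23883492321498836), np.float64(0.16882330550540725), np.float64(0.2392926490868985)]
yaw -18.713320625556324
cell from slab [ 0.53960737 -0.18093773  0.03      ] px [[ 0.53829465 -0.18147001  0.03      ]]
disc [[ 0.54799883 -0.08035713  0.038     ]]
hub [[ 0.59392404 -0.19938254  0.053     ]] exp [ 0.59454124 -0.19954606  0.03      ]
peg [ 0.56630709 -0.25028951  0.07      ]
peg r 0.05806949085136424 theta 0.1811419587788828
[[ 3.60326289e-01  8.96294160e-01  2.58499022e-01  1.67639050e-01]
 [ 9.32826147e-01 -3.46040091e-01 -1.00457134e-01  6.30863811e-01]
 [-5.88117482e-04  2.77331993e-01 -9.60773969e-01  3.74210882e-01]
 [ 0.00000000e+00  0.00000000e+00  0.00000000e+00  1.00000000e+00]] 61.874922356437274
```

>>> {"method": "play_rows", "body": {"steps": [[26, -52, 0, 0, 0, -0.108, 0.65], [26, -52, 0, 0, 0, -0.108, 0.65], [26, -52, 0, 0, 0, -0.108, 0.65], [26, -52, 0, 0, 0, -0.108, 0.65], [26, -52, 0, 0, 0, -0.108, 0.65]]}}

```text
clock: 1.23
position: [0.3651, 0.3445, 0.2317]
tcp_rot: [[-0.612, 0.791, 0.001], [0.791, 0.612, 0.001], [0.0, 0.001, -1.0]]
ft_force: [0.5, -0.3, -0.7]
opening: 0.03
```

>>> {"method": "play_rows", "body": {"steps": [[26, -52, 0, 0, 0, -0.108, 0.65], [26, -52, 0, 0, 0, -0.108, 0.65], [26, -52, 0, 0, 0, -0.108, 0.65], [26, -52, 0, 0, 0, -0.108, 0.65], [26, -52, 0, 0, 0, -0.108, 0.65]]}}

```text
clock: 1.85
position: [0.495, 0.0846, 0.2318]
tcp_rot: [[-0.118, 0.993, 0.001], [0.993, 0.118, 0.001], [0.001, 0.001, -1.0]]
ft_force: [1.6, -0.1, -0.5]
opening: 0.03
```

>>> {"method": "play_rows", "body": {"steps": [[26, -50, 0, 0, 0, -0.108, 0.65], [26, -50, -40, 0, 0, -0.108, 0.65], [0, 0, -40, 0, 0, 0, 0.65], [0, 0, 0, 0, 0, 0, 0.65]]}}

```text
clock: 2.35
position: [0.5415, -0.0093, 0.1525]
tcp_rot: [[0.095, 0.995, -0.006], [0.995, -0.095, -0.001], [-0.002, -0.006, -1.0]]
ft_force: [-0.6, 1.2, -0.7]
opening: 0.0298
```

Run:
```python
from h import *
c=bot.get_calibration("wrist")
im=bot.grab_frame("wrist"); cv2.imwrite("pics/w1.png",im[:,:,::-1])
s=bot.sense(); print(s["clock"],s["position"],s["tcp_rot"].round(4),s["opening"],s["joint_pos"],s["ft_force"])
print(w2p(c,[[.539,-.1812,.03],[.548,-.0804,.038],list(s["position"])]))
for q in ["disc","keeper_peg"]: print(q,bot.search_frame("wrist",q))
```

```text
2.4 [ 0.54306176 -0.00856262  0.1546756 ] [[ 9.340e-02  9.956e-01 -2.300e-03]
 [ 9.956e-01 -9.340e-02 -3.000e-04]
 [-5.000e-04 -2.300e-03 -1.000e+00]] 0.02985477431845692 [-30.28531063   8.99917686  31.19183504 105.0384347   -5.01274724
  67.45766132  -2.83106753] [ 0.17672969 -0.48225617  0.42862981]
[[269.34187761 352.38654037]
 [270.7320068  267.5635177 ]
 [259.18125174 253.42908112]]
disc [{'position': [0.3768, -0.0895, 0.0072], 'conf': 0.79}, {'position': [0.5496, -0.076, 0.0379], 'conf': 0.78}, {'position': [0.3753, 0.0396, 0.0081], 'conf': 0.77}, {'position': [0.4864, 0.0737, 0.0058], 'conf': 0.77}]
keeper_peg [{'position': [0.565, -0.0514, 0.0274], 'conf': 0.54}]
```

View pics/w1.png

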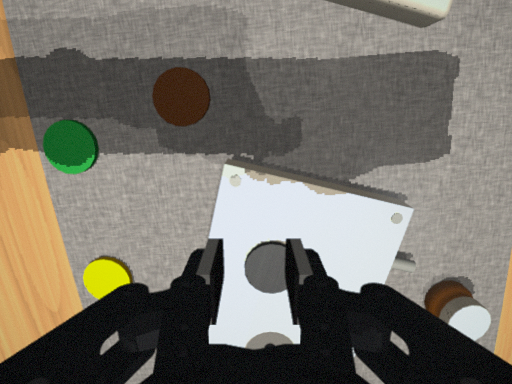

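The wrist picture shows the steel disc between the fingers at about (268,266), where it was predicted, and the recess just below it. Next I lower the fingers behind the disc.

>>> {"method": "play_rows", "body": {"steps": [[7, -6, -35, 0, 0, 0, 0.65], [0, 0, -35, 0, 0, 0, 0.65], [0, 0, -30, 0, 0, 0, 0.65], [0, 0, -10, 0, 0, 0, 0.65], [0, 0, 0, 0, 0, 0, 0.65]]}}

```text
clock: 3.12
position: [0.5517, -0.0143, 0.0462]
tcp_rot: [[0.093, 0.996, 0.001], [0.996, -0.093, 0.0], [0.0, 0.001, -1.0]]
ft_force: [0.8, -0.2, -0.1]
opening: 0.0299
```

>>> {"method": "play_rows", "body": {"steps": [[0, 0, -2, 0, 0, 0, 0.65], [0, 0, 0, 0, 0, 0, 0.65]]}}

```text
clock: 3.38
position: [0.5517, -0.0148, 0.0443]
tcp_rot: [[0.094, 0.996, 0.002], [0.996, -0.094, 0.0], [0.001, 0.002, -1.0]]
ft_force: [1.2, 0.4, -0.4]
opening: 0.03
```

>>> {"method": "play_rows", "body": {"steps": [[2, -5, -5, 0, 0, 0, 0.65], [0, 0, 0, 0, 0, 0, 0.65]]}}

```text
clock: 3.62
position: [0.5527, -0.0207, 0.0379]
tcp_rot: [[0.095, 0.995, -0.0], [0.995, -0.095, -0.001], [-0.001, -0.0, -1.0]]
ft_force: [0.3, 0.4, 0.6]
opening: 0.03
```

>>> {"method": "play_rows", "body": {"steps": [[0, 0, -3, 0, 0, 0, 0.65], [0, 0, 0, 0, 0, 0, 0.65]]}}

```text
clock: 3.88
position: [0.5526, -0.0199, 0.0348]
tcp_rot: [[0.094, 0.996, -0.001], [0.996, -0.094, -0.0], [-0.0, -0.001, -1.0]]
ft_force: [0.3, 0.2, 0.3]
opening: 0.0296
```

>>> {"method": "play_rows", "body": {"steps": [[0, 0, -2, 0, 0, 0, 0.65], [0, 0, 0, 0, 0, 0, 0.65]]}}

```text
clock: 4.12
position: [0.5527, -0.0199, 0.033]
tcp_rot: [[0.094, 0.996, -0.0], [0.996, -0.094, -0.0], [-0.0, -0.0, -1.0]]
ft_force: [0.6, -0.5, -0.3]
opening: 0.0298
```

>>> {"method": "play_rows", "body": {"steps": [[0, 0, -2, 0, 0, 0, 0.65], [0, 0, 0, 0, 0, 0, 0.65]]}}

```text
clock: 4.38
position: [0.5527, -0.0199, 0.031]
tcp_rot: [[0.094, 0.996, -0.0], [0.996, -0.094, -0.0], [-0.0, -0.0, -1.0]]
ft_force: [0.1, -0.2, 0.2]
opening: 0.0299
```

>>> {"method": "play_rows", "body": {"steps": [[0, 0, -2, 0, 0, 0, 0.65], [0, 0, 0, 0, 0, 0, 0.65]]}}

```text
clock: 4.62
position: [0.5531, -0.0199, 0.0297]
tcp_rot: [[0.094, 0.996, 0.0], [0.996, -0.094, 0.0], [0.0, 0.0, -1.0]]
ft_force: [-2.1, 0.3, 4.8]
opening: 0.0299
```

>>> {"method": "play_rows", "body": {"steps": [[0, 0, -1, 0, 0, 0, 0.65], [0, 0, 0, 0, 0, 0, 0.65]]}}

```text
clock: 4.88
position: [0.5531, -0.0199, 0.0296]
tcp_rot: [[0.094, 0.996, 0.0], [0.996, -0.094, 0.001], [0.001, 0.0, -1.0]]
ft_force: [-4.6, 0.0, 12.6]
opening: 0.03
```

Run:
```python
from h import *
im=bot.grab_frame("scene"); im=im[190:300,120:270]; cv2.imwrite("pics/s2.png",cv2.resize(im,None,fx=5,fy=5,interpolation=2)[:,:,::-1])
```

```text
(no output)
```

View pics/s2.png

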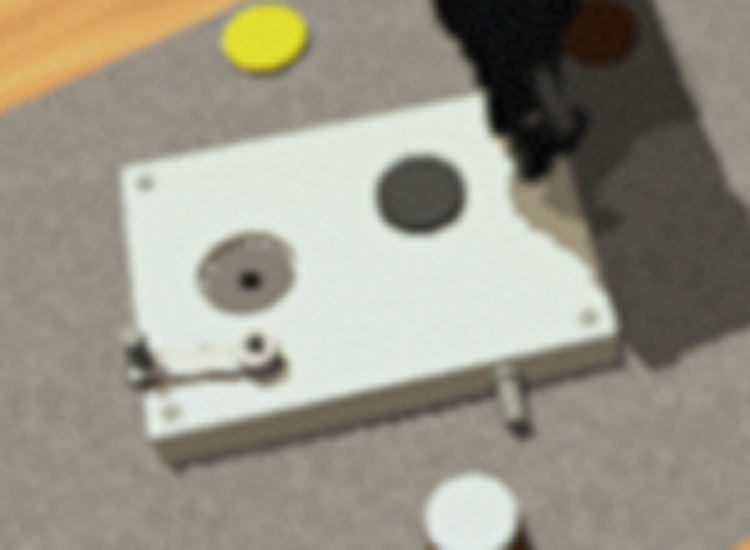

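The fingertips touch the deck at z = 0.0297. The scene view shows the disc and recess clear ahead of the fingers. I raise them about 3 mm and push.

>>> {"method": "play_rows", "body": {"steps": [[0, 0, 5, 0, 0, 0, 0.65], [-1, -10, 0, 0, 0, 0, 0.65], [-1, -10, 0, 0, 0, 0, 0.65], [-1, -10, 0, 0, 0, 0, 0.65], [0, 0, 0, 0, 0, 0, 0.65]]}}

```text
clock: 5.55
position: [0.5496, -0.0515, 0.033]
tcp_rot: [[0.096, 0.995, -0.0], [0.995, -0.096, -0.001], [-0.001, -0.0, -1.0]]
ft_force: [-0.5, -0.5, 0.2]
opening: 0.0301
```

>>> {"method": "play_rows", "body": {"steps": [[-1, -8, 0, 0, 0, 0, 0.65], [-1, -8, 0, 0, 0, 0, 0.65], [0, -8, 0, 0, 0, 0, 0.65], [-1, -8, 0, 0, 0, 0, 0.65], [-1, -8, 0, 0, 0, 0, 0.65]]}}

```text
clock: 6.18
position: [0.5458, -0.0905, 0.0331]
tcp_rot: [[0.094, 0.996, 0.0], [0.996, -0.094, -0.0], [-0.0, 0.0, -1.0]]
ft_force: [0.1, 2.0, -1.4]
opening: 0.03
```

>>> {"method": "play_rows", "body": {"steps": [[-1, -8, 0, 0, 0, 0, 0.65], [0, -8, 0, 0, 0, 0, 0.65], [-1, -8, 0, 0, 0, 0, 0.65], [0, 0, 0, 0, 0, 0, 0.65]]}}

```text
clock: 6.68
position: [0.5437, -0.115, 0.0332]
tcp_rot: [[0.095, 0.995, 0.0], [0.995, -0.095, -0.001], [-0.001, 0.0, -1.0]]
ft_force: [0.1, 0.3, 0.2]
opening: 0.0296
```

Run:
```python
from h import *
for n in ["wrist","top","scene"]:
    c=bot.get_calibration(n); s=bot.sense()
    im=bot.grab_frame(n)[:,:,::-1]; p=w2p(c,[.539,-.1812,.03])[0]; print(n,p,s["position"])
    if n!="wrist":
        x,y=int(p[0])-50,int(p[1])-50; print(x,y); im=cv2.resize(im[y:y+100,x:x+100],None,fx=6,fy=6,interpolation=2)
    cv2.imwrite(f"pics/{n}3.png",im)
```

```text
wrist [258.60081013 357.18749395] [ 0.54373821 -0.11501161  0.03324421]
top [350.15539806 197.77350954] [ 0.54383077 -0.11440833  0.03320413]
300 147
scene [169.1198906  243.56764381] [ 0.54389848 -0.11397038  0.03319276]
119 193
```

View pics/wrist3.png

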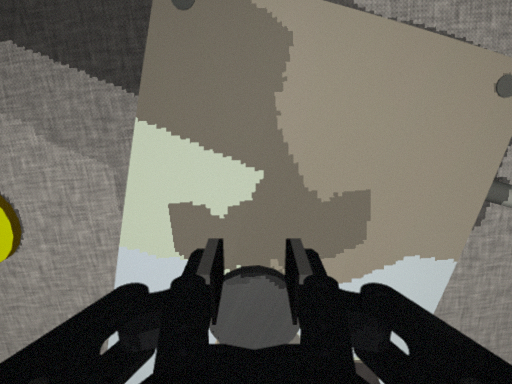

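View pics/top3.png

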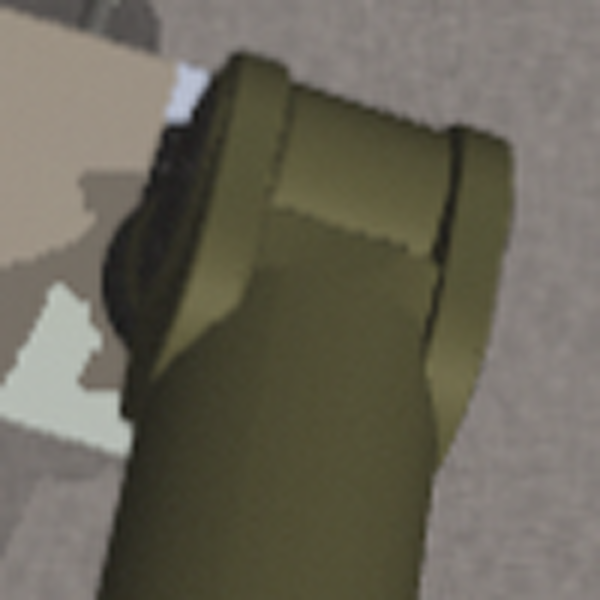

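View pics/scene3.png

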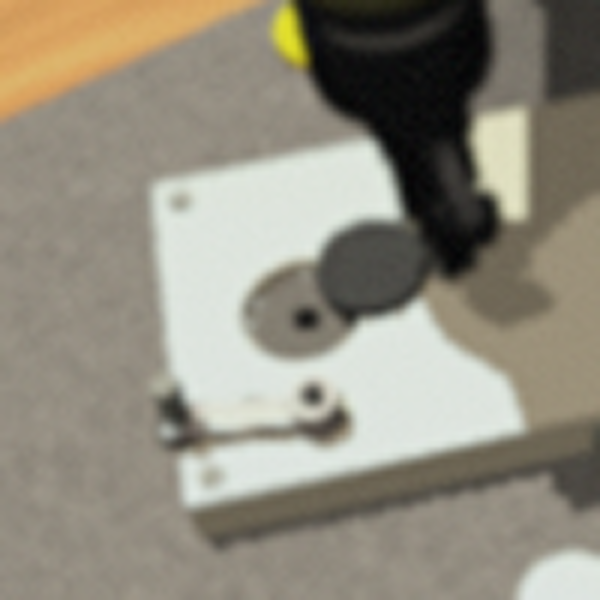

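The scene crop shows the disc at about (375,266), overlapping the recess rim, with the recess centre at about (300,309). In the wrist view the disc sits squarely between the fingers.

Run:
```python
from h import *
c=bot.get_calibration("scene")
f=lambda x,y:[(x+.5)/6-.5+119,(y+.5)/6-.5+193]
print("disc",p2w(c,[f(374,266)],.038),"cell",p2w(c,[f(299,309)],.03)); 
t=np.linspace(0,2*np.pi,24,endpoint=False)
# overlay predicted circles
im=cv2.imread("pics/scene3.png")
for ce,r,z,col in [((.539,-.1812),.0265,.03,(0,0,255)),((.5438-.0028,-.1144-.031),.025,.038,(0,255,0))]:
    X=np.c_[ce[0]+r*np.cos(t),ce[1]+r*np.sin(t),0*t+z]
    for u,v in (w2p(c,X)-[119,193]+.5)*6-.5: cv2.circle(im,(int(u),int(v)),2,col,-1)
cv2.imwrite("pics/scene3o.png",im)
```

```text
disc [[ 0.54284306 -0.14683081  0.038     ]] cell [[ 0.53943021 -0.18347399  0.03      ]]
```

View pics/scene3o.png

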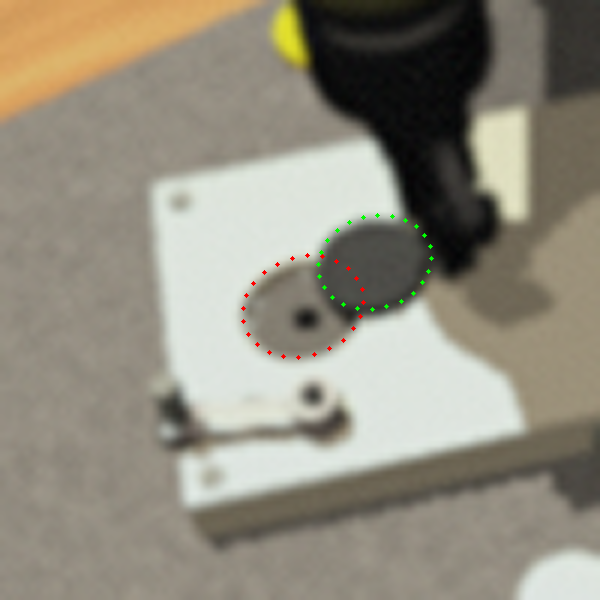

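The predicted circles match the picture. I continue, slowing near the end.

>>> {"method": "play_rows", "body": {"steps": [[-1, -7, 0, 0, 0, 0, 0.65], [0, -7, 0, 0, 0, 0, 0.65], [-1, -6, 0, 0, 0, 0, 0.65], [0, -4, 0, 0, 0, 0, 0.65], [0, -3, 0, 0, 0, 0, 0.65]]}}

```text
clock: 7.45
position: [0.5419, -0.1411, 0.0332]
tcp_rot: [[0.094, 0.996, 0.0], [0.996, -0.094, 0.0], [0.0, 0.0, -1.0]]
ft_force: [-0.7, 0.5, 0.1]
opening: 0.03
```

>>> {"method": "play_rows", "body": {"steps": [[0, -3, 0, 0, 0, 0, 0.65], [0, -2, 0, 0, 0, 0, 0.65], [0, -2, 0, 0, 0, 0, 0.65], [0, 0, 0, 0, 0, 0, 0.65]]}}

```text
clock: 7.95
position: [0.5418, -0.1483, 0.0331]
tcp_rot: [[0.094, 0.996, 0.0], [0.996, -0.094, -0.0], [-0.0, 0.0, -1.0]]
ft_force: [0.2, 0.4, -0.8]
opening: 0.0298
```

```bash
cat > look.py <<'E'
import sys
from h import *
k=sys.argv[1]; c=bot.get_calibration("scene"); im=bot.grab_frame("scene")[:,:,::-1]; print(bot.sense()["position"],bot.sense()["clock"])
cv2.imwrite(f"pics/scene{k}.png",cv2.resize(im[193:293,119:219],None,fx=6,fy=6,interpolation=2))
E
python3 look.py 4
```

```text
[ 0.54180652 -0.1481502   0.03309618] 8.0
```

View pics/scene4.png

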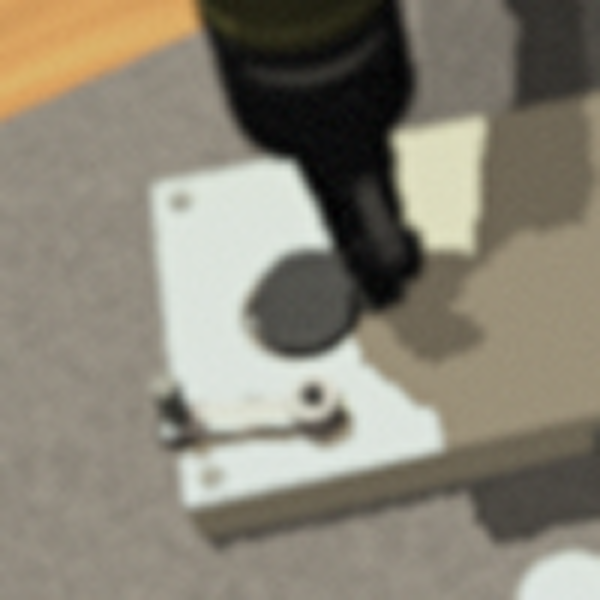

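The disc almost covers the recess, with a sliver of floor visible at its lower left. I push a little more.

>>> {"method": "play_rows", "body": {"steps": [[0, -2, 0, 0, 0, 0, 0.65], [0, 0, 0, 0, 0, 0, 0.65]]}}

```text
clock: 8.25
position: [0.5418, -0.1501, 0.0332]
tcp_rot: [[0.094, 0.996, 0.0], [0.996, -0.094, -0.0], [-0.0, 0.0, -1.0]]
ft_force: [-0.3, 0.8, 0.0]
opening: 0.0299
```

>>> {"method": "play_rows", "body": {"steps": [[0, -2, 0, 0, 0, 0, 0.65], [0, 0, 0, 0, 0, 0, 0.65]]}}

```text
clock: 8.5
position: [0.5418, -0.1523, 0.0332]
tcp_rot: [[0.094, 0.996, -0.0], [0.996, -0.094, -0.0], [-0.0, 0.0, -1.0]]
ft_force: [0.1, -0.3, 1.3]
opening: 0.03
```

```bash
python3 look.py 5
```

```text
[ 0.54174756 -0.15219758  0.03317392] 8.55
```

View pics/scene5.png

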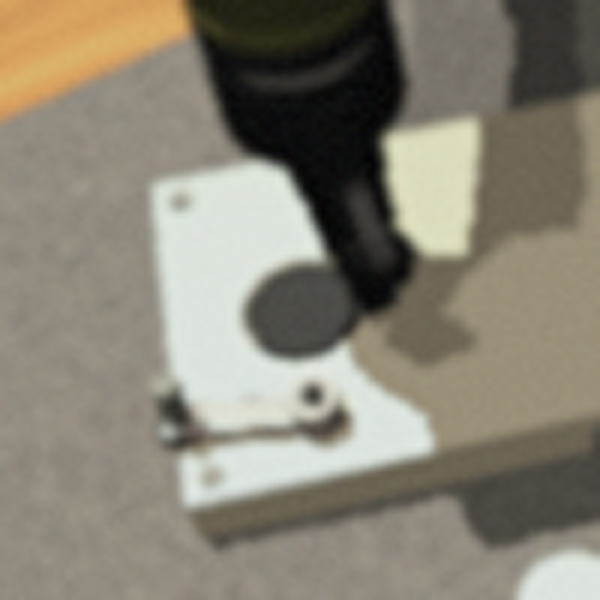

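The recess looks filled and flush. I retreat upwards and swing over to behind the peg, with a look on the way.

>>> {"method": "play_rows", "body": {"steps": [[0, 5, 0, 0, 0, 0, 0.65], [0, 5, 30, 0, 0, 0, 0.8], [0, 0, 50, 0, 0, 0.166, 0.906], [0, 0, 20, 0, 0, 0.166, 0.906], [11, -24, 0, 0, 0, 0.166, 0.906]]}}

```text
clock: 9.18
position: [0.5547, -0.1636, 0.1356]
tcp_rot: [[-0.402, 0.916, 0.004], [0.916, 0.402, 0.002], [-0.0, 0.005, -1.0]]
ft_force: [0.6, 0.2, -0.4]
opening: 0.0077
```

>>> {"method": "play_rows", "body": {"steps": [[11, -25, 0, 0, 0, 0.166, 0.906], [11, -25, 0, 0, 0, 0.166, 0.906], [11, -25, 0, 0, 0, 0.166, 0.906], [11, -25, 0, 0, 0, 0.166, 0.906], [0, 0, 0, 0, 0, 0, 0.906]]}}

```text
clock: 9.8
position: [0.5965, -0.2682, 0.1329]
tcp_rot: [[-0.874, 0.485, -0.0], [0.485, 0.874, -0.001], [-0.0, -0.001, -1.0]]
ft_force: [0.1, 0.3, -0.7]
opening: 0.0079
```

```bash
python3 look.py 6
python3 - <<'E'
from h import *
c=bot.get_calibration("wrist"); im=bot.grab_frame("wrist"); s=bot.sense(); print(s["position"],np.degrees(np.arctan2(s["tcp_rot"][1,0],s["tcp_rot"][0,0])),s["opening"],s["joint_pos"])
cv2.imwrite("pics/w6.png",im[:,:,::-1])
print(w2p(c,[[.5392,-.1812,.03],[.566,-.2503,.07],[.5945,-.1995,.053]]))
E
```

```text
[ 0.59649855 -0.26632917  0.13281931] 9.85
[ 0.59660823 -0.26510105  0.13279537] 151.07643434655463 0.008212962840331468 [  0.53834994  23.66282456  27.1976639   90.49198839 -11.39365049
  68.66810218  91.02432448]
[[320.20521289  77.04100918]
 [254.94834131 163.95188204]
 [337.78786783 160.28320351]]
```

View pics/w6.png

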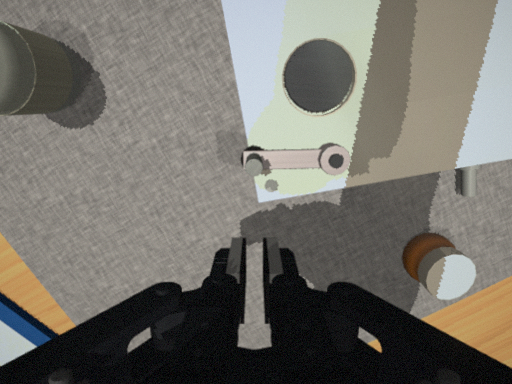

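View pics/scene6.png

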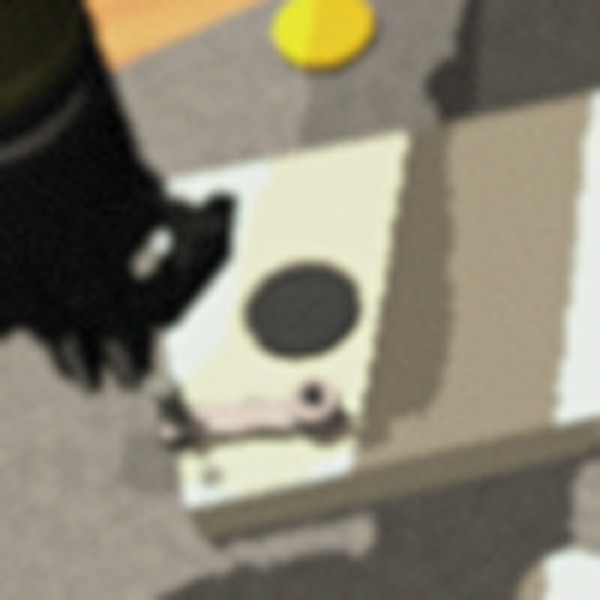

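The wrist view shows the disc seated with an even rim all round, centred at about (319,77). The peg at (254,166) is in line with the finger gap. I lower the fingers and work out the arc.

>>> {"method": "play_rows", "body": {"steps": [[0, 0, -30, 0, 0, 0, 0.906], [0, 0, -30, 0, 0, 0, 0.906], [0, 0, -21, 0, 0, 0, 0.906], [0, 0, 0, 0, 0, 0, 0.906]]}}

```text
clock: 10.4
position: [0.5957, -0.2643, 0.0504]
tcp_rot: [[-0.876, 0.481, -0.003], [0.481, 0.876, 0.002], [0.004, -0.0, -1.0]]
ft_force: [0.3, -0.4, 0.0]
opening: 0.0079
```

```bash
cat > arc.py <<'E'
import numpy as np
a=np.radians(-18.7); ex=np.array([np.cos(a),np.sin(a)]); ey=np.array([-ex[1],ex[0]])
cell=np.array([.5392,-.1812]); pv=cell+.058*ex
def tcp(th,b=.0155):
    r=-np.sin(th)*ex-np.cos(th)*ey; t=-np.cos(th)*ex+np.sin(th)*ey
    return pv+.058*r-b*t, np.degrees(np.arctan2(t[1],t[0]))
if __name__=="__main__":
    p0=None
    for th in np.linspace(.18,1.57,12):
        p,y=tcp(th); print(round(th,3),p.round(4),round(y,1), None if p0 is None else ((p-p0)*1e3).round(1)); p0=p
E
python3 arc.py
```

```text
0.18 [ 0.5796 -0.258 ] 151.0 None
0.306 [ 0.5723 -0.2557] 143.7 [-7.2  2.3]
0.433 [ 0.5655 -0.2525] 136.5 [-6.9  3.2]
0.559 [ 0.559  -0.2485] 129.3 [-6.4  4. ]
0.685 [ 0.5532 -0.2437] 122.0 [-5.9  4.8]
0.812 [ 0.548  -0.2382] 114.8 [-5.2  5.5]
0.938 [ 0.5435 -0.2321] 107.5 [-4.5  6.1]
1.065 [ 0.5398 -0.2254] 100.3 [-3.7  6.6]
1.191 [ 0.5371 -0.2184] 93.1 [-2.8  7. ]
1.317 [ 0.5352 -0.211 ] 85.8 [-1.9  7.3]
1.444 [ 0.5342 -0.2035] 78.6 [-0.9  7.5]
1.57 [ 0.5342 -0.1959] 71.3 [0.  7.6]
```

>>> {"method": "play_rows", "body": {"steps": [[-8, 3, 1, 0, 0, 0, 0.906], [-8, 3.5, 0, 0, 0, 0, 0.906], [0, 0, 0, 0, 0, 0, 0.906]]}}

```text
clock: 10.78
position: [0.5809, -0.2594, 0.0544]
tcp_rot: [[-0.876, 0.482, 0.002], [0.482, 0.876, -0.0], [-0.002, 0.001, -1.0]]
ft_force: [0.3, -0.7, 0.6]
opening: 0.008
```

>>> {"method": "play_rows", "body": {"steps": [[-7.2, 2.3, 0, 0, 0, -0.126, 0.906], [-6.9, 3.2, 0, 0, 0, -0.126, 0.906], [-6.4, 4, 0, 0, 0, -0.126, 0.906], [0, 0, 0, 0, 0, 0, 0.906]]}}

```text
clock: 11.28
position: [0.5609, -0.2501, 0.054]
tcp_rot: [[-0.638, 0.77, 0.002], [0.77, 0.638, -0.001], [-0.002, 0.001, -1.0]]
ft_force: [0.8, -0.4, 0.2]
opening: 0.0077
```

```bash
python3 look.py 7
python3 - <<'E'
from h import *
im=bot.grab_frame("wrist"); s=bot.sense(); print(s["position"],s["opening"],np.degrees(np.arctan2(s["tcp_rot"][1,0],s["tcp_rot"][0,0])))
cv2.imwrite("pics/w7.png",im[:,:,::-1])
E
```

```text
[ 0.56088442 -0.25001429  0.05386347] 11.325
[ 0.56089105 -0.24994154  0.05368466] 0.007776413512818901 129.67197393815692
```

View pics/w7.png

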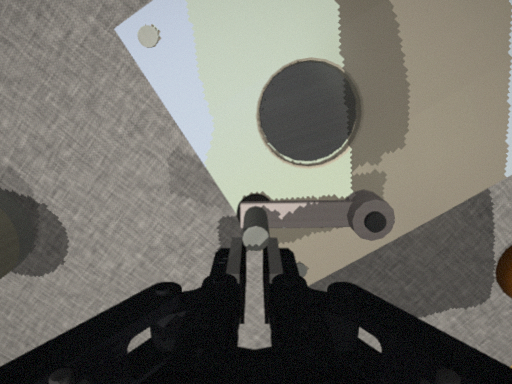

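The peg is in the groove between the fingertips at (257,237), and the arm is turning with it. I continue.

>>> {"method": "play_rows", "body": {"steps": [[-5.9, 4.8, 0, 0, 0, -0.126, 0.906], [-5.2, 5.5, 0, 0, 0, -0.126, 0.906], [-4.5, 6.1, 0, 0, 0, -0.126, 0.906], [-3.7, 6.6, 0, 0, 0, -0.126, 0.906], [0, 0, 0, 0, 0, 0, 0.906]]}}

```text
clock: 12.0
position: [0.5413, -0.2269, 0.0534]
tcp_rot: [[-0.188, 0.982, 0.0], [0.982, 0.188, -0.0], [-0.0, 0.0, -1.0]]
ft_force: [0.7, -1.3, 1.0]
opening: 0.0078
```

>>> {"method": "play_rows", "body": {"steps": [[-2.8, 7, 0, 0, 0, -0.126, 0.906], [-1.9, 7.3, 0, 0, 0, -0.126, 0.906], [0, 0, 0, 0, 0, 0, 0.906]]}}

```text
clock: 12.38
position: [0.5364, -0.2126, 0.0532]
tcp_rot: [[0.062, 0.998, -0.0], [0.998, -0.062, -0.0], [-0.0, -0.0, -1.0]]
ft_force: [0.3, -1.2, 0.6]
opening: 0.008
```

```bash
python3 look.py 8
python3 - <<'E'
from h import *
im=bot.grab_frame("wrist"); s=bot.sense(); print(s["position"],s["opening"],np.degrees(np.arctan2(s["tcp_rot"][1,0],s["tcp_rot"][0,0])))
cv2.imwrite("pics/w8.png",im[:,:,::-1])
E
```

```text
[ 0.5364512  -0.21259663  0.05316266] 12.425
[ 0.53640509 -0.21258664  0.0530977 ] 0.008303687659604226 86.44685658014573
```

View pics/w8.png

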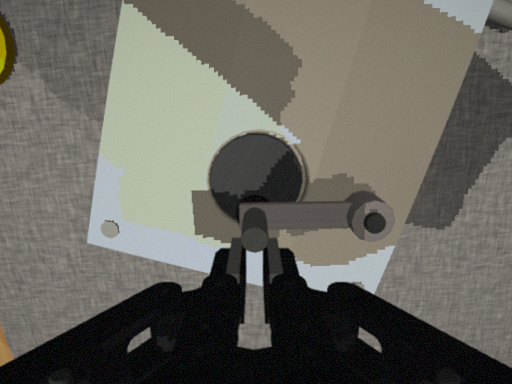

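>>> {"method": "play_rows", "body": {"steps": [[-0.9, 7.5, 0, 0, 0, -0.126, 0.906], [0, 7.6, 0, 0, 0, -0.126, 0.906], [0, 0, 0, 0, 0, 0, 0.906]]}}

```text
clock: 12.85
position: [0.5352, -0.1973, 0.053]
tcp_rot: [[0.309, 0.951, -0.001], [0.951, -0.309, 0.0], [-0.0, -0.001, -1.0]]
ft_force: [-0.1, -1.0, 0.7]
opening: 0.0081
```

```bash
cat > meas.py <<'E'
import sys
from h import *
from arc import *
k=sys.argv[1]
c=bot.get_calibration("wrist"); im=bot.grab_frame("wrist")[:,:,::-1].copy(); s=bot.sense(); print(s["clock"],s["position"],np.degrees(np.arctan2(s["tcp_rot"][1,0],s["tcp_rot"][0,0])))
cv2.imwrite(f"pics/w{k}.png",cv2.resize(im[90:330,130:450],None,fx=2.4,fy=2.4,interpolation=2))
print("cell",w2p(c,[*cell,.03]),"peg goal",w2p(c,[*cell,.07]),"hub",w2p(c,[*pv,.053]))
print("tcp goal",tcp(np.pi/2))
E
python3 meas.py 9; python3 look.py 9
```

```text
12.9 [ 0.5352757  -0.19732308  0.05295923] 72.02976810268196
cell [[253.15782446 206.22645437]] peg goal [[252.83486159 234.87293742]] hub [[374.23557308 222.21333822]]
tcp goal (array([ 0.5342305 , -0.19588176]), np.float64(71.30000000000001))
[ 0.53529956 -0.19735741  0.05299424] 12.95
```

View pics/w9.png

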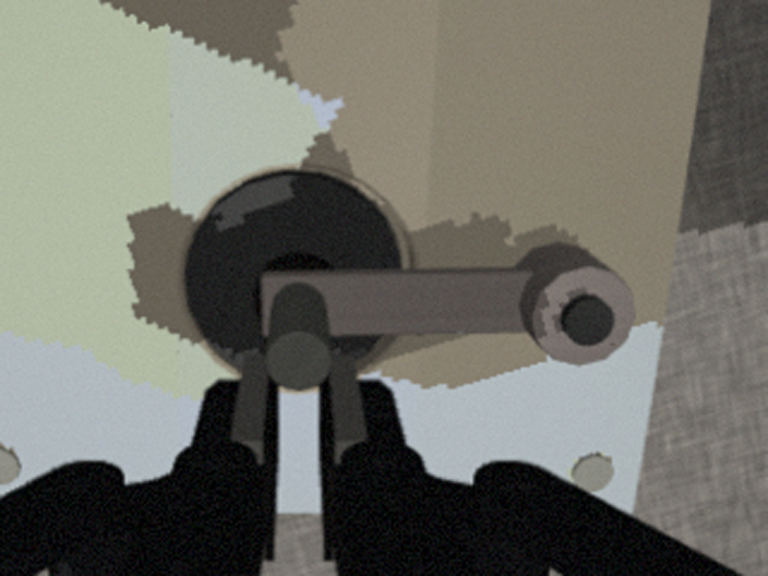

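View pics/scene9.png

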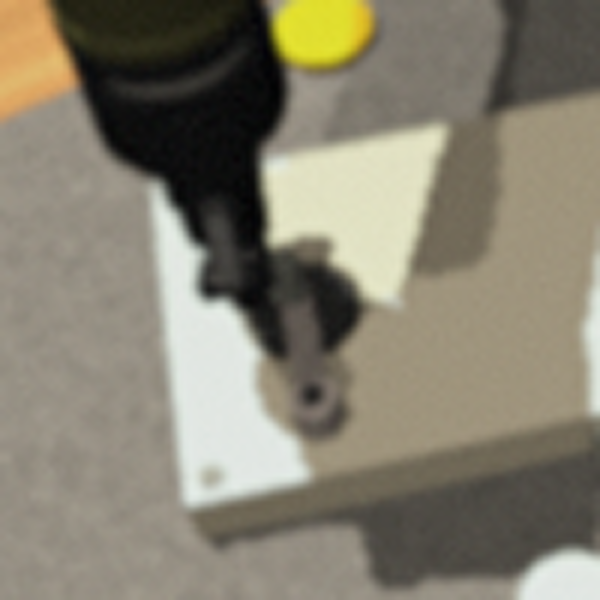

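The peg is at about (254,240) and should be at (253,235), so it is roughly 2 mm short. I push slightly more.

>>> {"method": "play_rows", "body": {"steps": [[0.3, 1.8, 0, 0, 0, -0.02, 0.906], [0, 0, 0, 0, 0, 0, 0.906]]}}

```text
clock: 13.2
position: [0.5355, -0.1958, 0.053]
tcp_rot: [[0.331, 0.944, -0.001], [0.944, -0.331, 0.0], [-0.0, -0.001, -1.0]]
ft_force: [-1.5, -0.6, 0.6]
opening: 0.0082
```

```bash
python3 meas.py 10
```

```text
13.25 [ 0.53544102 -0.1957629   0.05299712] 70.6679156490045
cell [[253.00781832 208.90330732]] peg goal [[252.66382258 238.20433309]] hub [[373.99993899 222.53832173]]
tcp goal (array([ 0.5342305 , -0.19588176]), np.float64(71.30000000000001))
```

View pics/w10.png

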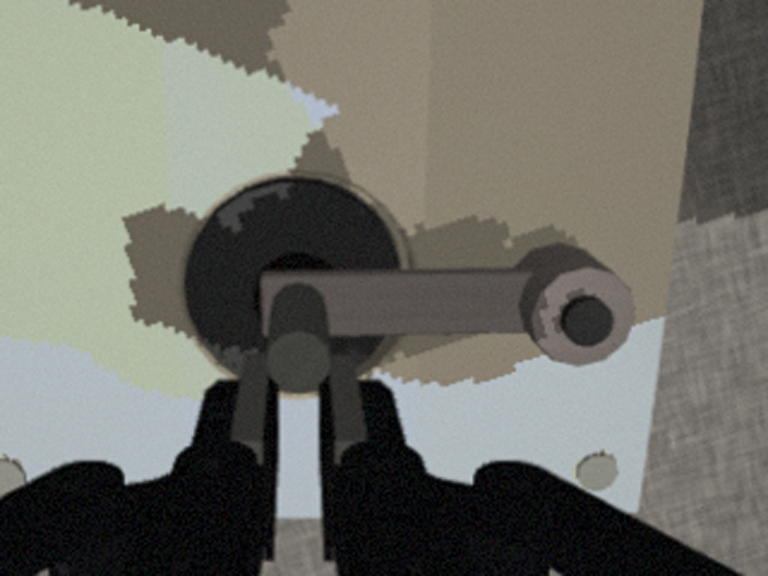

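The peg is now within about 1 mm of its goal, and the arm is square to the tool within 1°. I back straight off, lift clear and check from above.

>>> {"method": "play_rows", "body": {"steps": [[-3, -9, 0, 0, 0, 0, 0.906], [-5, -15, 0, 0, 0, 0, 0.906], [-5, -15, 20, 0, 0, 0, 0.906], [0, -10, 50, 0, 0, 0, 0.906], [-20, 0, 50, 0, 0, 0, 0.906]]}}

```text
clock: 13.88
position: [0.5028, -0.247, 0.176]
tcp_rot: [[0.334, 0.943, 0.001], [0.943, -0.334, -0.002], [-0.002, 0.002, -1.0]]
ft_force: [0.6, 0.0, 0.3]
opening: 0.0079
```

>>> {"method": "play_rows", "body": {"steps": [[-30, 45, 40, 0, 0, 0, 0.906], [-20, 55, 20, 0, 0, 0, 0.906], [0, 60, 0, 0, 0, 0, 0.906], [0, 60, 0, 0, 0, 0, 0.906], [0, 60, 0, 0, 0, 0, 0.906]]}}

```text
clock: 14.5
position: [0.4551, 0.0325, 0.2322]
tcp_rot: [[0.334, 0.943, 0.003], [0.943, -0.334, 0.002], [0.003, 0.002, -1.0]]
ft_force: [1.4, 0.1, -0.0]
opening: 0.008
```

```bash
cat > fin.py <<'E'
from h import *
from arc import *
c=bot.get_calibration("top"); im=bot.grab_frame("top")[:,:,::-1].copy(); print(bot.sense()["position"],bot.sense()["clock"])
cv2.imwrite("pics/topf.png",im)
x0,y0=300,150
cv2.imwrite("pics/topfc.png",cv2.resize(im[y0:y0+80,x0:x0+100],None,fx=7,fy=7,interpolation=2))
print((w2p(c,[[*cell,.03],[*cell,.07],[*pv,.053]])-[x0,y0]+.5)*7-.5)
for q in ["keeper_peg","disc","jar","rack","bottle"]: print(q,bot.search_frame("top",q)[:2])
E
python3 fin.py
```

```text
[0.45435867 0.04204019 0.23171648] 14.55
[[354.0733048  336.87361518]
 [376.61714342 330.87269907]
 [413.53502464 181.5966512 ]]
keeper_peg [{'position': [0.5667, -0.1862, 0.0415], 'conf': 0.67}]
disc [{'position': [0.3781, -0.1045, 0.0069], 'conf': 0.64}, {'position': [0.5025, 0.0722, 0.0061], 'conf': 0.54}]
jar [{'position': [0.7294, -0.1518, 0.0471], 'conf': 0.79}, {'position': [0.5683, -0.1869, 0.0412], 'conf': 0.23}]
rack [{'position': [0.6383, 0.1672, 0.0383], 'conf': 0.64}]
bottle [{'position': [0.4333, -0.3543, 0.0836], 'conf': 0.84}]
```

View pics/topfc.png

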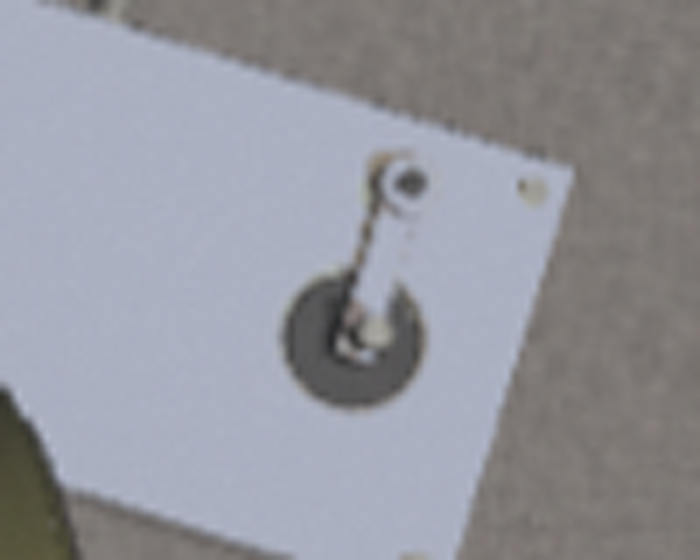

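View pics/topf.png

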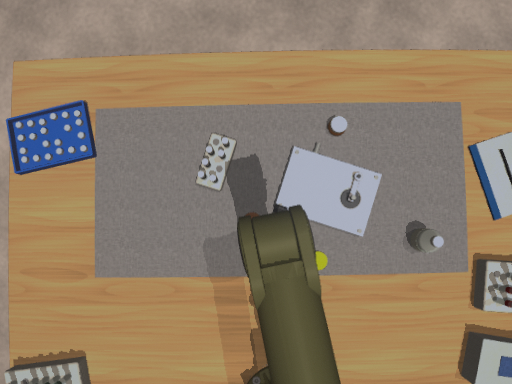

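The peg top appears at (376,331) in the crop, against a predicted goal of (377,331). The disc fills the recess evenly around (354,338). The bystanders are where they were. I let the arm settle and hand in.

>>> {"method": "play_rows", "body": {"steps": [[0, 0, 0, 0, 0, 0, 0.906], [0, 0, 0, 0, 0, 0, 0.906]]}}

```text
clock: 15.05
position: [0.455, 0.031, 0.2305]
tcp_rot: [[0.334, 0.943, 0.0], [0.943, -0.334, 0.0], [0.0, 0.0, -1.0]]
ft_force: [0.2, 0.3, 0.4]
opening: 0.0082
```

```bash
python3 -c "
from workcell import bot
print(bot.sense()['ft_force']); print(bot.sign_off())"
```

```text
[0.15313895 0.3017635  0.38694556]
the job is handed in; nothing more can be done
None
```

The job is done and handed in at about 15 s. I pushed the dark steel disc across the slab with two slightly open fingertips until it dropped into the recess. Then I pushed the keeper arm round by its peg until the peg stood over the middle of the disc. Nothing was gripped or lifted.

- **Disc:** the wrist view from above showed it seated, with an even gap all round.
- **Keeper peg:** in the last top picture it stood within about 1 pixel (roughly 2 mm) of where it should be over the recess centre. The wrist view just before I backed off put it within about 1 mm.
- **Bystanders:** the network positions for the rack, bottle and jar changed by no more than about 5 mm between the first and last pictures, which is within its error.
- **Forces:** the highest reading was about 13 N, when I touched the fingertips to the deck to find its height.
- **One disagreement:** in the last picture the network did not report the seated disc, which lies partly under the arm, only the coloured look-alikes. It also put the peg about 28 mm from my own measurement, likely because it takes the middle of the visible arm. I relied on the picture for both.

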